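# Press the tall jar's lid home

### The job

Four glass storage jars with grey lids stand on the worktop, and two of them have their lids standing up. I have finished with the tallest jar: press its lid gently down with the fingertips until it is fully home, then take the hand away. The jar stays standing where it is, nothing is picked up, and everything else is left untouched - the shortest jar keeps its lid up, as I still need it.

Things in the scene. Friction and masses are not known exactly. Their poses are not given: they have to be found in the camera images.
- jar_tall: the tallest of the four glass jars: clear glass filled with coarse pinkish grains, loose, standing upright; glass 66 mm across and 102 mm high, round grey lid 73 mm across and 13 mm thick, a small upright pull loop at the centre of the lid (about 16 mm wide, 5 mm thick, 14 mm high). 130 mm high over all when the lid is home. About 0.25 kg. Origin: centre of its underside, z up
- jar_tall_lid (a joint): how far the lid of jar_tall stands up, m: 0 = fully home on the glass, at a firm stop; it starts 10 to 18 mm up. It slides straight up and down, held by friction of about 1.5 N wherever it is left (no spring), so a press straight down of a few newtons moves it
- jar_tall_loop_top (a point): top of the pull loop at the centre of jar_tall's lid; moves with the lid; 14.5 mm above the lid's flat top, and 129.5 mm above the worktop when the lid is home
- jar_short: the shortest glass jar, filled with dark grey stuff, loose; glass 60 mm across and 74 mm high, same kind of lid 67 mm across, which also stands up and stays so: not to be touched. Origin: centre of its underside
- jar_short_lid (a joint): how far the lid of jar_short stands up, m (0 = home); starts 10 to 18 mm up and stays there
- jar_mid_a: glass jar of middle height with pale contents, lid shut and fixed, 71 mm across, 116 mm high, loose: not to be touched. Origin: centre of its underside
- jar_mid_b: glass jar of middle height with pale contents, lid shut and fixed, 69 mm across, 109 mm high, loose: not to be touched. Origin: centre of its underside
- timer: round white kitchen timer, 63 mm across, 55 mm high, loose: not to be touched. Origin: centre of its underside
- garlic: garlic bulb, 56 mm across and high, loose: not to be touched. Origin: centre of its underside
- salt_mill: pale wooden salt mill, 58 mm across, 135 mm high, loose: not to be touched. Origin: centre of its underside
- scoop: pale measuring scoop with a long handle, 43 x 130 x 26 mm, lying loose: not to be touched. Origin: centre of its underside
Mind the look-alikes: they are no part of the job. Leave any green or orange look-alike of the jar_tall alone.

How it is judged:
By the outcome, as a careful person would: the job done as asked, in the order asked, and still so for the second after the job is handed in, with the robot touching nothing.
It also fails if it takes over 37 s, if anything falls off the work surface, if the arm or the gripper's body presses on something with over 40 N, if the wrist force passes 120 N, or if a joint passes its speed limit or range.

### The arm

A 6-joint arm with a two-finger parallel gripper is mounted at the origin on a cart in front of the work surface, level with it; the furniture and walls round the work are solid. World frame = base frame: x ahead of the robot, y to its left, z up, the work surface at z = 0. Lengths are in m, angles in rad, forces in N, time in s.
With the tool pointing down it reaches from about 0.3 to 0.875 m from the base axis. Payload 6.4 kg.
Tool frame: the origin (TCP) lies at the very end of the fingers, on their centre line; the grasp point (between the pads) lies arm.hold_point_z behind it (arm.hold_point_z is the distance from the TCP to the grasp point, in m); x points along the fingers, y is the direction in which the jaws open and shut, and the axes are right-handed (so a half turn about x gives the same grasp; the last joint's range is limited). The gripper opens to 88 mm and grips with 3 to 60 N. Pads are 18 mm wide; open, the fingers measure 123 mm over their backs; the gripper's body (75 mm by 187 mm) begins 45 mm behind the grasp point.
Start: joints at [1.088, 0.181, 1.607, -0, 1.354, -0.206], TCP at [0.157, 0.553, 0.239] pointing down, gripper open.
Joint ranges: [-2.99, 2.99], [-0.89, 2.07], [0.3, 2.58], [-1.14, 4.28], [0, 2.63], [-3.12, 3.12]. Speed limits (rad/s): [2.57, 2.57, 3.01, 3.14, 3.14, 3.14].

### API

Orientations are given as [roll, pitch, yaw] about the fixed x, y, z axes, in that order (R = Rz(yaw) Ry(pitch) Rx(roll)).
In Python, from cell import arm gives the robot as it stands.
- The arm moves only by the tool drive_tool, never from a script. Its argument "rows" is a list of rows, each an object with "translation": the shift along the tool's x, y, z in cm, a list of three; "delta_rot": the turn, a rotation vector about the tool's x, y, z in degrees, a list of three. A call has 1 to 20 rows; each row is the pose to reach, as a shift and turn from the pose commanded when the call began, along the tool's axes at that moment; what a row does not reach only later rows make up. A row lasts 1/12 s, in which the tool goes at most 41.7 mm and 7.16 degrees, less where a joint would pass 70% of its speed; a pose out of reach is approached as far as the arm can. A call with a gripper value outside its range is refused whole. "fingers" is the opening, from 0 (shut) to 1 (fully open), set as the call begins (left out, the last holds). The fingers move at their own pace and stop on an object; the grip force is fixed at half the most. Time passes only in rows, so rows that repeat a pose let the fingers close. It gives the time, the measured TCP pose, the force and the opening at its end, in the units of the state.
- arm.observe(): the state, without advancing time (a new reading comes with each control period).
- arm.get_image(name): name is "side" or "top"; returns a dict with "img" (400x640x3 uint8, red, green, blue), "range_z" (400x640 float32, m along the optical axis (not along the pixel's ray), 0 where there is no reading), "intrinsics" (3x3 intrinsics, pixels), "R" (3x3) and "t" (3): a world point X has camera coordinates R X + t. Camera axes: x right, y down, z forward; pixel columns grow to the right and rows downward; lengths in m; the calibration is good to about 2 mm. A picture is of the moment at which its call begins.
- arm.close_job(): hands the job in, once; it reports no verdict.
The state is a dict: "clock": time; "qpos": joint angles; "joint_vel": joint speeds; "tau": joint torques, N m; "tool_pos": TCP position; "orientation": TCP orientation; "wrist_force": force on the tool from outside, world axes, zero at the start; "wrist_torque": the same for the moment, N m; "grip_width": finger opening in m.
Only numpy, scipy, OpenCV 4.12 (cv2) and the standard library are available. Lean on these libraries where they do the work, as an engineer would, in place of code of your own. Each camera call takes 0.05 s, during which the arm holds its last target.

## Working session

There is one attempt and no reset: what is moved stays moved. The work goes in short steps, Python scripts to look and compute and a tool call to move; the robot and the scene stay as the last step left them, time stands still between calls to the robot, and variables do not carry over. Pictures are saved under pics/ and viewed, and the job is handed in when it is done.

Besides the shell and the picture viewer there is one more tool, called after ">>>" by a JSON object that holds its "name" and its "arguments". drive_tool: Moves the arm, as the interface text tells. Its arguments: {"type":"object","properties":{"rows":{"type":"array","items":{"type":"object","properties":{"translation":{"type":"array","items":{"type":"number"}},"delta_rot":{"type":"array","items":{"type":"number"}}}}},"fingers":{"type":"number"}},"required":["rows"]}

```bash
mkdir -p pics; python3 - <<'E'
from cell import arm
import cv2,numpy as np
o=arm.observe();print({k:np.round(v,3) for k,v in o.items()}); 
for n in("side","top"):
    d=arm.get_image(n);cv2.imwrite(f"pics/{n}0.png",d["img"][:,:,::-1]);np.savez(f"{n}0.npz",**d)
    print(n,d["intrinsics"],d["R"],d["t"])
E
```

```text
{'clock': np.float64(0.0), 'qpos': array([ 1.088,  0.182,  1.608,  0.   ,  1.354, -0.206]), 'joint_vel': array([ 0.   , -0.   ,  0.   , -0.   ,  0.   , -0.001]), 'tau': array([ 1.0000e-03, -4.3385e+01, -3.4186e+01,  7.0000e-02,  3.8000e-02,
       -0.0000e+00]), 'tool_pos': array([0.157, 0.553, 0.238]), 'orientation': array([-1.778,  1.569, -2.055]), 'wrist_force': array([-0.179, -0.537,  0.004]), 'wrist_torque': array([ 0.036, -0.001,  0.01 ]), 'grip_width': np.float64(0.088)}
side [[515.83562047   0.         319.43333605]
 [  0.         515.83562047 194.85839007]
 [  0.           0.           1.        ]] [[ 0.81849659 -0.57449451 -0.0044032 ]
 [-0.48260281 -0.68337758 -0.54780435]
 [ 0.31170154  0.450501   -0.83659489]] [-0.34098184  0.35783822  1.41577169]
top [[406.374881     0.         312.35919019]
 [  0.         406.374881   203.7239484 ]
 [  0.           0.           1.        ]] [[-0.01830268 -0.99948603  0.0263188 ]
 [-0.98946319  0.01432533 -0.14407421]
 [ 0.14362313 -0.02867843 -0.98921683]] [0.06338516 0.48932059 1.13808905]
```

View pics/side0.png

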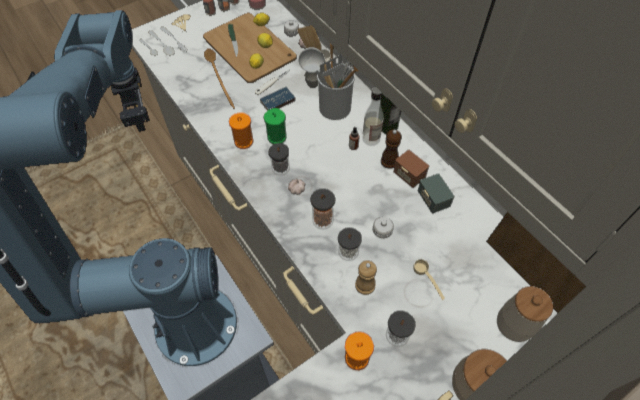

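View pics/top0.png

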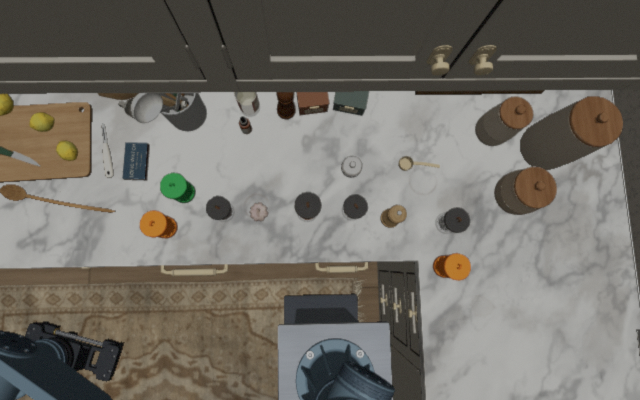

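Four grey-lidded candidates appear, given here as side and top pixels:
- (279,155) / (219,208)
- (323,205) / (307,206)
- (349,240) / (355,206)
- (400,325) / (456,220)

The one at side (323,205) has pinkish contents, so it fits jar_tall. The green and orange ones are look-alikes. I'll confirm with an enlarged crop and measure.

```bash
cat > h.py <<'E'
import numpy as np
def cloud(d):
    z=d["range_z"].astype(float);K=d["intrinsics"];v,u=np.mgrid[:z.shape[0],:z.shape[1]]
    P=np.stack([(u-K[0,2])/K[0,0]*z,(v-K[1,2])/K[1,1]*z,z],-1)
    W=(P-d["t"])@d["R"]; W[z==0]=np.nan
    return W
E
python3 - <<'E'
from h import *;import cv2
s=np.load("side0.npz");t=np.load("top0.npz")
a=cv2.resize(s["img"][130:290,220:400],None,fx=4,fy=4,interpolation=cv2.INTER_CUBIC)[:600]
cv2.imwrite("pics/crop0.png",a[:,:,::-1])
b=cv2.resize(t["img"][130:250,190:330],None,fx=5,fy=5,interpolation=cv2.INTER_CUBIC)
cv2.imwrite("pics/crop1.png",b[:,:,::-1])
for nm,d,c in(("side",s,[(279,152),(323,200),(349,238),(400,322)]),("top",t,[(219,208),(307,206),(355,206),(456,220)])):
    W=cloud(d)
    for u,v in c:
        Q=W[v-22:v+23,u-22:u+23].reshape(-1,3);Q=Q[np.isfinite(Q[:,2])]
        hi=np.sort(Q[:,2])[-3:]
        Q2=Q[Q[:,2]>0.05]
        zf=np.median(Q[Q[:,2]>hi[-1]-0.035][:,2]); L=Q[abs(Q[:,2]-zf)<0.006]
        print(nm,u,v,"top3",hi.round(4),"flat",zf.round(4),"bbox mid",((L.min(0)+L.max(0))/2).round(4),"ext",np.ptp(L,axis=0).round(4),len(L))
        lp=Q[Q[:,2]>zf+.008];print("  loop",lp.mean(0).round(4) if len(lp) else None,len(lp), np.ptp(lp,axis=0).round(4) if len(lp) else '')
E
```

```text
side 279 152 top3 [0.1146 0.1147 0.1158] flat 0.0977 bbox mid [0.4783 0.312  0.0977] ext [0.066  0.0688 0.0118] 262
  loop [0.4756 0.3102 0.1105] 10 [0.0195 0.0463 0.01  ]
side 323 200 top3 [0.1475 0.1484 0.15  ] flat 0.1298 bbox mid [0.4765 0.0691 0.1298] ext [0.0735 0.0744 0.0116] 401
  loop [0.4753 0.0693 0.1434] 12 [0.0128 0.0071 0.0121]
side 349 238 top3 [0.1189 0.1203 0.1224] flat 0.0933 bbox mid [ 0.4768 -0.0625  0.0932] ext [0.0683 0.0683 0.0117] 386
  loop [ 0.4708 -0.0944  0.11  ] 20 [0.0308 0.1185 0.0208]
side 400 322 top3 [0.115  0.117  0.1177] flat 0.0994 bbox mid [ 0.4345 -0.3395  0.0994] ext [0.0711 0.0704 0.0118] 564
  loop [ 0.4323 -0.3429  0.113 ] 14 [0.0193 0.036  0.0102]
top 219 208 top3 [0.1145 0.115  0.1157] flat 0.098 bbox mid [0.4751 0.3137 0.0977] ext [0.0636 0.0652 0.0111] 454
  loop [0.4742 0.3126 0.1116] 11 [0.008  0.0099 0.0091]
top 307 206 top3 [0.1474 0.1478 0.149 ] flat 0.1304 bbox mid [0.4739 0.0709 0.1304] ext [0.0703 0.0719 0.0116] 564
  loop [0.4755 0.0719 0.1449] 12 [0.025  0.0053 0.0103]
top 355 206 top3 [0.1088 0.1091 0.1098] flat 0.0935 bbox mid [ 0.4744 -0.0606  0.0933] ext [0.0673 0.0674 0.011 ] 463
  loop [ 0.4736 -0.0603  0.107 ] 11 [0.0083 0.0082 0.006 ]
top 456 220 top3 [0.1173 0.1174 0.1176] flat 0.0993 bbox mid [ 0.432  -0.338   0.0994] ext [0.0691 0.0692 0.0115] 487
  loop [ 0.4331 -0.3383  0.113 ] 17 [0.0142 0.0085 0.01  ]
```

View pics/crop0.png

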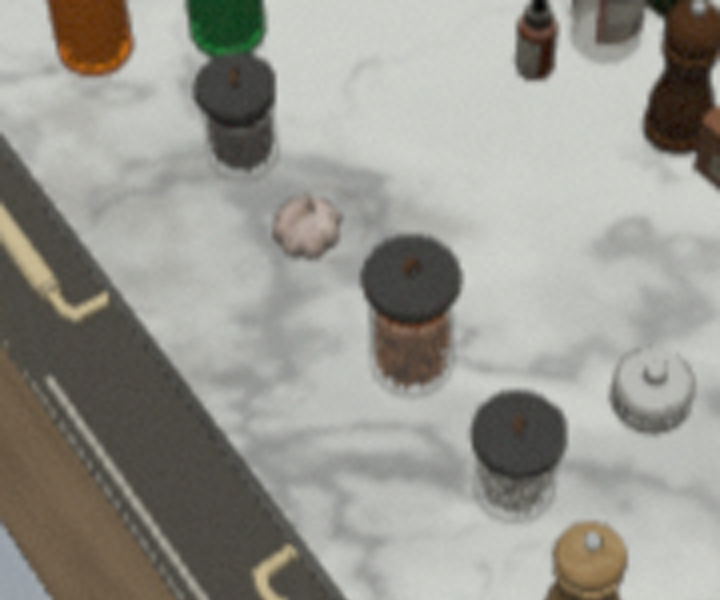

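View pics/crop1.png

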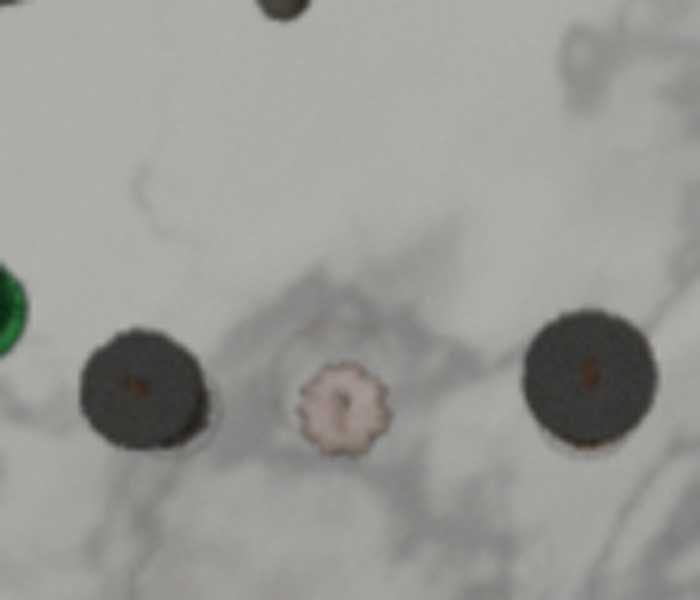

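The crops show pinkish grains under the lid at side (323,200), which is also the tallest, so that is jar_tall. Both cameras put its axis at (0.475, 0.070). The flat lid top is at z≈0.130 against 0.115 when home, so the lid is about 15 mm up and the loop top is at ≈0.1445. Next I'll work out the moves in tool axes.

```bash
python3 - <<'E'
from cell import arm;import numpy as np
from scipy.spatial.transform import Rotation as Ro
o=arm.observe();R=Ro.from_euler("xyz",o["orientation"]).as_matrix();print(R.round(3),arm.hold_point_z)
print(o["tool_pos"],(R.T@(np.array([.475,.070,.20])-o["tool_pos"])*100).round(2))
E
```

```text
[[-0.001  0.273  0.962]
 [-0.001  0.962 -0.273]
 [-1.    -0.002 -0.   ]] 0.0187
[0.15688975 0.55269504 0.23792773] [  3.84 -37.73  43.79]
```

>>> {"name": "drive_tool", "arguments": {"rows": [{"translation": [0,-0.6,0.7],"delta_rot": [0,0,0]},{"translation": [0,-1.8,2.1],"delta_rot": [0,0,0]},{"translation": [0,-3.6,4.2],"delta_rot": [0,0,0]},{"translation": [0,-5.9,6.8],"delta_rot": [0,0,0]},{"translation": [0,-8.2,9.5],"delta_rot": [0,0,0]},{"translation": [0,-10.5,12.2],"delta_rot": [0,0,0]},{"translation": [0,-12.8,14.9],"delta_rot": [0,0,0]},{"translation": [0,-15.1,17.5],"delta_rot": [0,0,0]},{"translation": [0,-17.4,20.2],"delta_rot": [0,0,0]},{"translation": [0,-19.7,22.9],"delta_rot": [0,0,0]},{"translation": [0,-22.0,25.5],"delta_rot": [0,0,0]},{"translation": [0,-24.3,28.2],"delta_rot": [0,0,0]},{"translation": [0,-26.6,30.9],"delta_rot": [0,0,0]},{"translation": [0,-28.9,33.5],"delta_rot": [0,0,0]},{"translation": [0,-31.2,36.2],"delta_rot": [0,0,0]},{"translation": [0,-33.5,38.9],"delta_rot": [0,0,0]},{"translation": [0,-35.3,41.0],"delta_rot": [0,0,0]},{"translation": [0,-36.7,42.6],"delta_rot": [0,0,0]},{"translation": [0,-37.5,43.5],"delta_rot": [0,0,0]},{"translation": [0,-37.7,43.8],"delta_rot": [0,0,0]}], "fingers": 0}}

```text
clock: 1.77
tool_pos: [0.4758, 0.069, 0.2385]
orientation: [-2.296, 1.57, -2.576]
wrist_force: [0.4, 0.6, -0.0]
grip_width: 0.0007
```

>>> {"name": "drive_tool", "arguments": {"rows": [{"translation": [1.0,0,0],"delta_rot": [0,0,0]},{"translation": [2.5,0,0],"delta_rot": [0,0,0]},{"translation": [4.0,0,0],"delta_rot": [0,0,0]},{"translation": [5.5,0,0],"delta_rot": [0,0,0]},{"translation": [6.5,0,0],"delta_rot": [0,0,0]},{"translation": [7,0,0],"delta_rot": [0,0,0]},{"translation": [7,0,0],"delta_rot": [0,0,0]},{"translation": [7,0,0],"delta_rot": [0,0,0]}]}}

```text
clock: 2.43
tool_pos: [0.4753, 0.0713, 0.1688]
orientation: [2.679, 1.571, 2.403]
wrist_force: [0.6, 0.1, 1.5]
grip_width: 0.0006
```

```bash
python3 - <<'E'
from cell import arm;import numpy as np,cv2
from h import *
o=arm.observe();print(o["clock"],o["tool_pos"],o["wrist_force"],o["grip_width"])
s=arm.get_image("side");t=arm.get_image("top")
a=cv2.resize(s["img"][130:280,220:400],None,fx=4,fy=4,interpolation=cv2.INTER_CUBIC)
b=cv2.resize(t["img"][130:250,240:380],None,fx=5,fy=5,interpolation=cv2.INTER_CUBIC)
cv2.imwrite("pics/a1.png",a[:,:,::-1]);cv2.imwrite("pics/b1.png",b[:,:,::-1])
E
```

```text
2.4333 [0.47528831 0.07128744 0.16881489] [0.57661977 0.14174488 1.46948124] 0.0005903681404049463
```

View pics/a1.png

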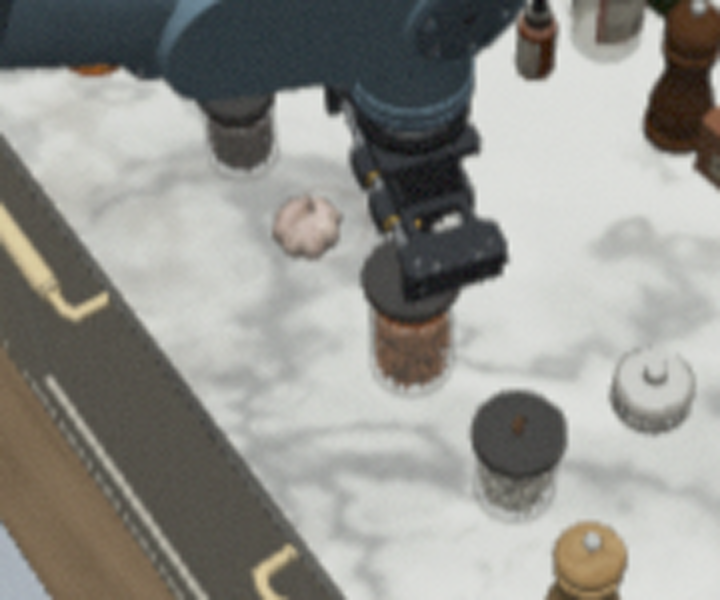

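View pics/b1.png

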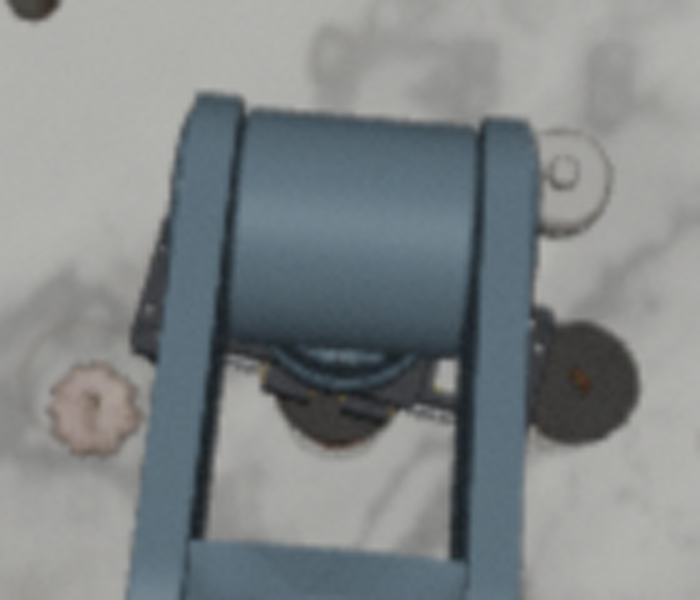

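The hand is over the jar (side crop (410,290)) with the fingers shut, and the neighbours are clear below the body. I'll descend slowly.

>>> {"name": "drive_tool", "arguments": {"rows": [{"translation": [0.5,0,0],"delta_rot": [0,0,0]},{"translation": [1.0,0,0],"delta_rot": [0,0,0]},{"translation": [1.4,0,0],"delta_rot": [0,0,0]},{"translation": [1.6,0,0],"delta_rot": [0,0,0]},{"translation": [1.8,0,0],"delta_rot": [0,0,0]},{"translation": [2.0,0,0],"delta_rot": [0,0,0]},{"translation": [2.1,0,0],"delta_rot": [0,0,0]},{"translation": [2.2,0,0],"delta_rot": [0,0,0]},{"translation": [2.3,0,0],"delta_rot": [0,0,0]},{"translation": [2.4,0,0],"delta_rot": [0,0,0]},{"translation": [2.5,0,0],"delta_rot": [0,0,0]},{"translation": [2.6,0,0],"delta_rot": [0,0,0]},{"translation": [2.7,0,0],"delta_rot": [0,0,0]},{"translation": [2.8,0,0],"delta_rot": [0,0,0]},{"translation": [2.8,0,0],"delta_rot": [0,0,0]}]}}

```text
clock: 3.78
tool_pos: [0.4754, 0.0708, 0.1406]
orientation: [-3.066, 1.571, 2.941]
wrist_force: [0.1, 0.7, 0.1]
grip_width: 0.0006
```

>>> {"name": "drive_tool", "arguments": {"rows": [{"translation": [0.1,0,0],"delta_rot": [0,0,0]},{"translation": [0.2,0,0],"delta_rot": [0,0,0]},{"translation": [0.3,0,0],"delta_rot": [0,0,0]},{"translation": [0.4,0,0],"delta_rot": [0,0,0]},{"translation": [0.5,0,0],"delta_rot": [0,0,0]},{"translation": [0.6,0,0],"delta_rot": [0,0,0]},{"translation": [0.7,0,0],"delta_rot": [0,0,0]},{"translation": [0.8,0,0],"delta_rot": [0,0,0]},{"translation": [0.9,0,0],"delta_rot": [0,0,0]}]}}

```text
clock: 4.53
tool_pos: [0.4755, 0.0708, 0.1316]
orientation: [0.447, 1.571, 0.17]
wrist_force: [0.2, 0.9, 1.0]
grip_width: 0.0005
```

```bash
python3 - <<'E'
from cell import arm;import numpy as np,cv2
o=arm.observe();print(o["clock"],o["tool_pos"],o["wrist_force"],o["wrist_torque"])
s=arm.get_image("side")
a=cv2.resize(s["img"][150:270,250:390],None,fx=5,fy=5,interpolation=cv2.INTER_CUBIC)
cv2.imwrite("pics/a2.png",a[:,:,::-1])
E
```

```text
4.5333 [0.47546311 0.0707897  0.13162699] [0.20756383 0.94430488 0.9535302 ] [ 0.0125837  -0.00660235  0.00630873]
```

View pics/a2.png

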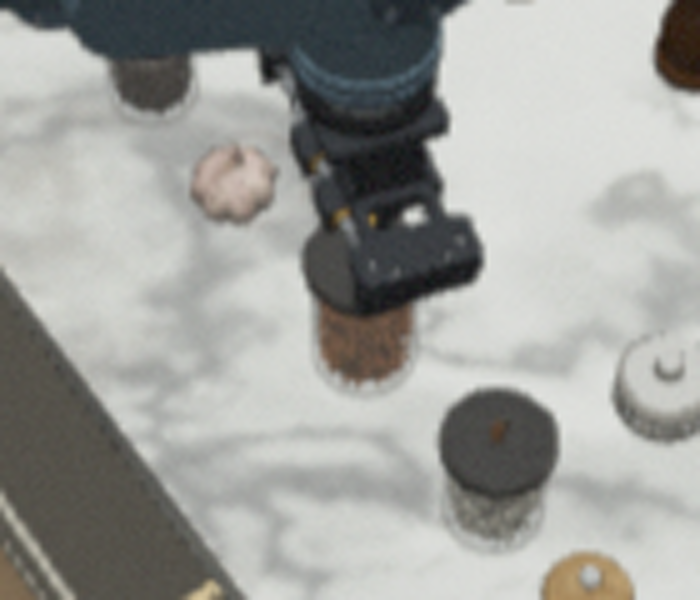

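>>> {"name": "drive_tool", "arguments": {"rows": [{"translation": [0.05,0,0],"delta_rot": [0,0,0]},{"translation": [0.1,0,0],"delta_rot": [0,0,0]},{"translation": [0.15,0,0],"delta_rot": [0,0,0]},{"translation": [0.2,0,0],"delta_rot": [0,0,0]},{"translation": [0.2,0,0],"delta_rot": [0,0,0]}]}}

```text
clock: 5.0
tool_pos: [0.4755, 0.0708, 0.1299]
orientation: [0.117, 1.571, -0.16]
wrist_force: [-0.6, 0.1, 1.6]
grip_width: 0.0002
```

>>> {"name": "drive_tool", "arguments": {"rows": [{"translation": [0.03,0,0],"delta_rot": [0,0,0]},{"translation": [0.06,0,0],"delta_rot": [0,0,0]},{"translation": [0.06,0,0],"delta_rot": [0,0,0]}]}}

```text
clock: 5.25
tool_pos: [0.4759, 0.0708, 0.1298]
orientation: [0.155, 1.57, -0.122]
wrist_force: [-1.7, -0.3, 7.0]
grip_width: 0.0005
```

>>> {"name": "drive_tool", "arguments": {"rows": [{"translation": [0.03,0,0],"delta_rot": [0,0,0]},{"translation": [0.05,0,0],"delta_rot": [0,0,0]},{"translation": [0.05,0,0],"delta_rot": [0,0,0]},{"translation": [0.05,0,0],"delta_rot": [0,0,0]}]}}

```text
clock: 5.58
tool_pos: [0.4763, 0.0707, 0.1299]
orientation: [0.166, 1.569, -0.11]
wrist_force: [-3.1, 0.0, 9.8]
grip_width: 0.0004
```

The stop is firm: z no longer changes while the force rises to 10 N. I'll lift straight off.

>>> {"name": "drive_tool", "arguments": {"rows": [{"translation": [-0.1,0,0],"delta_rot": [0,0,0]},{"translation": [-0.3,0,0],"delta_rot": [0,0,0]},{"translation": [-0.7,0,0],"delta_rot": [0,0,0]},{"translation": [-1.5,0,0],"delta_rot": [0,0,0]},{"translation": [-3,0,0],"delta_rot": [0,0,0]},{"translation": [-5,0,0],"delta_rot": [0,0,0]},{"translation": [-7.5,0,0],"delta_rot": [0,0,0]},{"translation": [-9.5,0,0],"delta_rot": [0,0,0]},{"translation": [-10.7,0,0],"delta_rot": [0,0,0]},{"translation": [-11,0,0],"delta_rot": [0,0,0]}]}}

```text
clock: 6.42
tool_pos: [0.4768, 0.0707, 0.2418]
orientation: [0.177, 1.566, -0.099]
wrist_force: [0.0, 0.2, -0.5]
grip_width: 0.0004
```

>>> {"name": "drive_tool", "arguments": {"rows": [{"translation": [0,0.6,-0.7],"delta_rot": [0,0,0]},{"translation": [0,1.8,-2.1],"delta_rot": [0,0,0]},{"translation": [0,3.6,-4.2],"delta_rot": [0,0,0]},{"translation": [0,5.9,-6.8],"delta_rot": [0,0,0]},{"translation": [0,8.2,-9.5],"delta_rot": [0,0,0]},{"translation": [0,10.5,-12.2],"delta_rot": [0,0,0]},{"translation": [0,12.8,-14.9],"delta_rot": [0,0,0]},{"translation": [0,15.1,-17.5],"delta_rot": [0,0,0]},{"translation": [0,17.4,-20.2],"delta_rot": [0,0,0]},{"translation": [0,19.7,-22.9],"delta_rot": [0,0,0]},{"translation": [0,22.0,-25.5],"delta_rot": [0,0,0]},{"translation": [0,24.3,-28.2],"delta_rot": [0,0,0]},{"translation": [0,26.6,-30.9],"delta_rot": [0,0,0]},{"translation": [0,28.9,-33.5],"delta_rot": [0,0,0]},{"translation": [0,31.2,-36.2],"delta_rot": [0,0,0]},{"translation": [0,33.5,-38.9],"delta_rot": [0,0,0]},{"translation": [0,35.3,-41.0],"delta_rot": [0,0,0]},{"translation": [0,36.7,-42.6],"delta_rot": [0,0,0]},{"translation": [0,37.5,-43.5],"delta_rot": [0,0,0]},{"translation": [0,37.7,-43.8],"delta_rot": [0,0,0]}]}}

```text
clock: 8.08
tool_pos: [0.1552, 0.5536, 0.2372]
orientation: [-1.89, 1.568, -2.165]
wrist_force: [0.3, -1.1, -0.3]
grip_width: 0.0002
```

```bash
python3 - <<'E'
from h import *;import cv2
from cell import arm
o=arm.observe();print(o["clock"],o["tool_pos"],o["wrist_force"])
s=arm.get_image("side");t=arm.get_image("top")
cv2.imwrite("pics/side9.png",s["img"][:,:,::-1])
for nm,d,c in(("side",s,[(279,152),(323,200),(349,238),(400,322)]),("top",t,[(219,208),(307,206),(355,206),(456,220)])):
    W=cloud(d);W0=cloud(np.load(nm+"0.npz"))
    for u,v in c:
        Q=W[v-22:v+23,u-22:u+23].reshape(-1,3);Q=Q[np.isfinite(Q[:,2])]
        hi=np.sort(Q[:,2])[-3:]
        zf=np.median(Q[Q[:,2]>hi[-1]-0.035][:,2]); L=Q[abs(Q[:,2]-zf)<0.006]
        print(nm,u,v,"top3",hi.round(4),"flat",zf.round(4),"mid",((L.min(0)+L.max(0))/2).round(4))
    a=cv2.absdiff(d["img"],np.load(nm+"0.npz")["img"]).max(2)>60
    n,l,st,ce=cv2.connectedComponentsWithStats(a.astype(np.uint8));print([x.tolist() for x in st[1:] if x[4]>15])
E
```

```text
8.0833 [0.1552385  0.55359076 0.23718461] [ 0.30746435 -1.13857979 -0.29827252]
side 279 152 top3 [0.111  0.1122 0.1165] flat 0.0974 mid [0.4788 0.3119 0.0975]
side 323 200 top3 [0.1307 0.1325 0.1327] flat 0.1136 mid [0.4767 0.0697 0.1137]
side 349 238 top3 [0.1168 0.117  0.1214] flat 0.094 mid [ 0.4757 -0.0629  0.094 ]
side 400 322 top3 [0.1149 0.1155 0.1156] flat 0.0993 mid [ 0.4338 -0.3401  0.0993]
[[117, 94, 5, 15, 31], [136, 123, 9, 9, 54], [311, 189, 25, 10, 70]]
top 219 208 top3 [0.1143 0.1148 0.1163] flat 0.098 mid [0.4748 0.3137 0.0976]
top 307 206 top3 [0.1303 0.1306 0.133 ] flat 0.1137 mid [0.4745 0.0706 0.1136]
top 355 206 top3 [0.1089 0.1102 0.1128] flat 0.0935 mid [ 0.4742 -0.0606  0.0932]
top 456 220 top3 [0.1164 0.1171 0.1179] flat 0.0993 mid [ 0.4319 -0.3377  0.0991]
[[48, 323, 12, 6, 38], [65, 330, 15, 4, 19], [83, 334, 18, 7, 44], [104, 339, 15, 5, 47]]
```

View pics/side9.png

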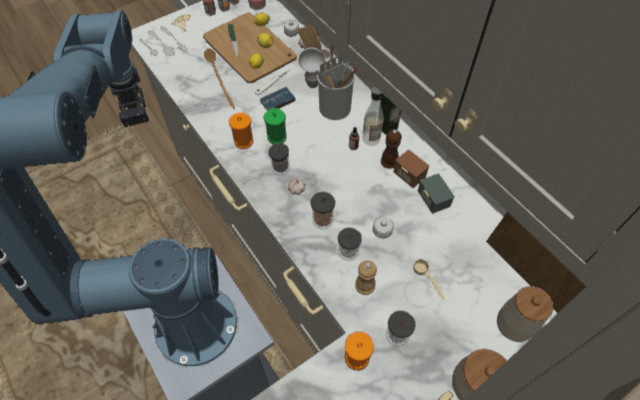

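The tall jar's lid at side (323,203) is now down. Its flat top reads 0.1137, and a shut jar of known height reads about 1.5 mm low too, so this agrees with home at 0.115. Nothing else changed in either picture except the arm and that lid.

```bash
python3 -c "
from cell import arm;print(arm.close_job())"
```

```text
the job is handed in; nothing more can be done
None
```

The tallest jar's lid is pressed fully home, and the job is handed in at about 8 s of the 37 s allowed. I pressed straight down on its pull loop with the closed fingertips, then lifted off and took the hand back close to its starting position.

- **Lid home:** the fingertips stopped at z ≈ 0.130 (loop top when home is 0.1295). They went no lower as the force rose from about 2 N to 10 N. In both cameras the lid's flat top went from 0.130 to 0.1137. That is 1.3 mm below the expected 0.115, and a shut jar of known height reads about 1.5 mm low as well, so I put it down to camera bias.
- **Jar position:** it still stands at about (0.475, 0.070), within 1 mm of where it was.
- **Everything else:** before-and-after pictures show no changes apart from the arm and that lid. The shortest jar's lid reads the same height as before, within 1 mm, so it is still up.
- **Sideways force:** the wrist showed up to about 3 N sideways at the end of the press, with no visible effect on the jar.

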